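# Screw the lid back on the fibre scrap pot

## Robot

A 6-joint arm with a two-finger parallel gripper is mounted at the origin on the work surface. World frame = base frame: x ahead of the robot, y to its left, z up, the work surface at z = 0. Lengths are in m, angles in rad, forces in N, time in s.
With the tool pointing down it reaches from about 0.35 to 0.975 m from the base axis. Payload 4.9 kg.
Tool frame: the origin (TCP) lies on the centre line of the jaws, within the pads' length; the fingertips stand manip.tip_reach ahead of it and the grasp point (between the pads) is the TCP (manip.tip_reach is the distance from the TCP to the fingertips, in m); z points along the fingers, y is the line along which they close (so a half turn about z gives the same grasp; the last joint's range is limited). The gripper opens to 85 mm and grips with 20 to 120 N. Pads are 22 mm wide; open, the fingers measure 114 mm over their backs; the gripper's body (76 mm by 85 mm) begins 54 mm behind the grasp point. The pads swing forward as they close: fully open they stand 13 mm farther back than shut.
Start: joints at [1.06, 0.053, 1.613, -0, 1.476, -0.119], TCP at [0.239, 0.578, 0.25] pointing down, gripper open.
Joint ranges: [-3.01, 3.01], [-1.01, 2.22], [0.06, 2.58], [-1.02, 4.17], [0.09, 2.62], [-3.14, 3.14]. Speed limits (rad/s): [2.57, 2.57, 3.14, 3.14, 3.14, 3.14].

## Interface

Orientations are given as a unit quaternion [w, x, y, z].
In Python, from plant import manip gives the robot as it stands. The module is installed in compiled form; this text tells all that it offers.
- The arm moves only by the tool move_arm, never from a script. Its argument "rows" is a list of rows, each a list of 7 numbers: the shift along the tool's x, y, z in cm, then the turn, a rotation vector about the tool's x, y, z in degrees, then the opening, from -1 (shut) to 1 (fully open). In form: [[tx, ty, tz, ax, ay, az, jaw], ...]. A call has 1 to 20 rows; each row shifts and turns the commanded pose from where the row before left it, along the tool's axes as they then stand; what a row does not reach is not made up. A row lasts 1/12 s, in which the tool goes at most 41.7 mm and 7.16 degrees, less where a joint would pass 70% of its speed; a pose out of reach is approached as far as the arm can. A call is refused whole if a number of a shift passes 4.17 or a number of a turn 7.16, either way. A call with a gripper value outside its range is refused whole. The fingers move at their own pace and stop on an object; the grip force is fixed at half the most. Time passes only in rows, so rows that do not move let the fingers close. It gives the time, the measured TCP pose, the force, the opening and the grip force at its end, in the units of the state.
- manip.state(): the state, without advancing time (a new reading comes with each control period).
- manip.grab_frame(name): name is "side" or "top" or "wrist"; returns a dict with "img" (400x640x3 uint8, blue, green, red), "mtx" (3x3 intrinsics, pixels), "k1" (the pictures are not rectified: a ray, as slopes to the right and down, at radius r is drawn at 1 + k1 r^2 times it, then the intrinsics apply), "R" (3x3) and "t" (3): a world point X has camera coordinates R X + t. Camera axes: x right, y down, z forward; pixel columns grow to the right and rows downward; lengths in m; the calibration is good to about 2 mm. A picture is of the moment at which its call begins. There is no depth.
- manip.job_done(): hands the job in; it is judged then, once.
The state is a dict: "time": time; "joint_pos": joint angles; "joint_vel": joint speeds; "joint_efforts": joint torques, N m; "tool_pos": TCP position; "tool_rot": TCP orientation; "contact_force": force on the tool from outside, world axes, zero at the start; "ft_torque": the same for the moment, N m; "gripper_width": opening from 0.0 (shut) to 1.0 (fully open); "grasp_force": force on a finger pad.
Only numpy, scipy, OpenCV 4.12 (cv2) and the standard library are available. Lean on these libraries where they do the work, as an engineer would, in place of code of your own. Each camera call takes 0.05 s, during which the arm holds its last target. There are 200 camera calls.

## Task

Close the fibre scrap pot: pick up its screw lid from the bench, set it square on the pot's neck and turn it backward (anticlockwise from above) under light pressure until you feel the thread starts drop. Then screw it forward (clockwise) gently, without forcing the thread, until it is fully home with its liner squeezed snug on the rim, not overtight, and let go. Leave the other things on the bench where they are.

Things in the scene. Friction and masses are not known exactly. Their poses are not given: they have to be found in the camera images.
- lid: The pot's loose screw lid: black plastic, 58 mm across, 25 mm tall, fine grip ribs round the side, flat top with a thin grey disc; 35 to 70 g with its liner. It lies on the bench, open side down. Origin: centre of its lower (open) edge; z up through the closed top, whose outer face is 25 mm above the origin. Grip it from above across any diameter.
- lid_lugs (a point): Point on the lid's axis level with its four inner lugs, 8.3 mm above the lower edge; z up. The lugs stand a quarter turn apart, 6 mm long, 2.4 mm thick, sloped like the thread, and reach in to a radius of 22.6 mm; the skirt's bore is 53.6 mm. Where round the lid they stand cannot be seen from outside and is not told by the axes.
- pot_rim (a point): Centre of the scrap pot's open mouth, in the plane of its rim, 102 mm above the bench; z up. The pot: grey tub 76 mm across, neck 42 mm across rising 26 mm over the tub's flat shoulder. Lid set on the neck, lugs on top of the ribs: its origin is 9 mm (on the rib starts) to 15 mm (just dropped) below this point. Fully home 19 to 20 mm below.
- pot_thread (a point): Point on the pot's axis level with the blunt starts of its four thread ribs, 3 mm under the rim; z up. Ribs: 51 mm across, 2.4 mm thick, right-hand, a quarter turn apart, 24 mm lead. Where round the neck they start is not told by the axes. Turned anticlockwise on the ribs, the lid climbs with the lead and drops 6 mm at each start. There is 1 mm of play along the axis in the thread.
- liner_face (a point): Centre of the springy sealing liner's lower face inside the lid's top, 18 mm above the lid's lower edge when free; z up. It meets the rim when the lid's origin is 18 mm below it, gives 8 N per mm, and bottoms at 2 mm. Turned clockwise from the drop (relative to the pot), the thread begins to squeeze it after 1.25 rad; 1.5 to 1.7 is snug, 1.8 bottoms it; more overtightens.
- pot (a joint): Turn of the pot in its holder, rad, anticlockwise from above positive: its side ears have play between the holder's cheeks, -0.10 to 0.10, with slight friction, so the pot follows the lid to one stop or the other when the lid is turned on it. Side play between lid and neck is 1 mm.
- holder: Screwed-down aluminium holder of the pot, plate 120 by 130 mm, 6 mm thick, four cheeks and two stops up to 42 mm high round the pot. Does not move. Origin: centre of its underside, on the pot's axis.
- cleaver: Bystander: fibre cleaver, black base 60 by 90 mm with a steel cover, 52 mm tall. Origin: centre of its underside.
- flask: Bystander: white alcohol flask with pump plate, 60 mm across, 110 mm tall. Origin: centre of its underside.
- strippers: Bystander: orange-handled fibre strippers lying flat, about 160 mm long, 65 mm over the handles, 18 mm high. Origin: under the pivot; x towards the jaws.
- sleeve_tray: Bystander: blue divided tray of splice sleeves, 120 by 180 mm, 30 mm tall. Origin: centre of its underside.

How it is judged:
By the outcome, as a careful person would: the job done as asked, in the order asked, and still so for the second after the job is handed in, with the robot touching nothing.
It also fails if it takes over 64 s, if anything falls off the work surface, if the arm or the gripper's body presses on something with over 40 N, if the wrist force passes 120 N, or if a joint passes its speed limit or range.

## Working session

There is one attempt and no reset: what is moved stays moved. The work goes in short steps, Python scripts to look and compute and a tool call to move; the robot and the scene stay as the last step left them, time stands still between calls to the robot, and variables do not carry over. Pictures are saved under pics/ and viewed, at most 10 in all, crops included, and the job is handed in when it is done.

Besides the shell and the picture viewer there is one more tool, called after ">>>" in YAML: its name, and indented under it one key for each argument. move_arm: Moves the arm, as the interface text tells. Its arguments: {"type":"object","properties":{"rows":{"type":"array","items":{"type":"array","items":{"type":"number"}}}},"required":["rows"]}

```bash
mkdir -p pics; cat > h.py <<'E'
import numpy as np, cv2
from plant import manip
def grab(n,f):
    g=manip.grab_frame(n); cv2.imwrite(f'pics/{f}.png',g['img']); np.savez(f'pics/{f}.npz',**{k:g[k] for k in('mtx','k1','R','t')}); return g
def ray(f,u,v):
    g=np.load(f'pics/{f}.npz'); K=g['mtx']; xd=np.array([(u-K[0,2])/K[0,0],(v-K[1,2])/K[1,1]])
    x=xd.copy()
    for _ in range(30): x=xd/(1+float(g['k1'])*(x@x))
    R=g['R']; return -R.T@g['t'], R.T@np.array([x[0],x[1],1])
def atz(f,u,v,z):
    c,d=ray(f,u,v); return c+d*(z-c[2])/d[2]
def proj(f,X):
    g=np.load(f'pics/{f}.npz'); p=g['R']@np.array(X)+g['t']; x=p[:2]/p[2]; x=x*(1+float(g['k1'])*(x@x)); return g['mtx'][:2,:2]@x+g['mtx'][:2,2]
E
python3 - <<'E'
from h import *
grab('top','t0');grab('side','s0');print(manip.state(),manip.tip_reach)
for f in('t0','s0'):
  c,d=ray(f,320,200);print(c,d)
E
```

```text
{'time': 0.1, 'joint_pos': array([ 1.05999697e+00,  5.33226380e-02,  1.61414917e+00,  1.38536150e-05,
        1.47599318e+00, -1.18992319e-01]), 'joint_vel': array([ 0.00041883, -0.0017337 , -0.00155543,  0.00163185,  0.00328105,
        0.000654  ]), 'joint_efforts': array([ 1.10450554e-03, -3.94901383e+01, -3.71363282e+01, -5.53265875e-05,
        3.90047848e-03, -5.37568411e-06]), 'tool_pos': array([0.23839641, 0.57718192, 0.2491707 ]), 'tool_rot': array([-2.96502026e-04,  1.94653415e-01,  9.80871639e-01, -8.87995008e-04]), 'contact_force': array([-0.12897275, -0.54944211, -0.99032005]), 'ft_torque': array([-0.04324164,  0.01149976,  0.04477023]), 'grasp_force': 0.0, 'gripper_width': 1.000155435029861} 0.019
[ 0.49907106 -0.03768757  1.19909673] [ 0.0709496   0.01122331 -0.99753545]
[ 0.3788857  -0.89427508  0.88829743] [ 0.15614118  0.72609539 -0.66977283]
```

View pics/t0.png

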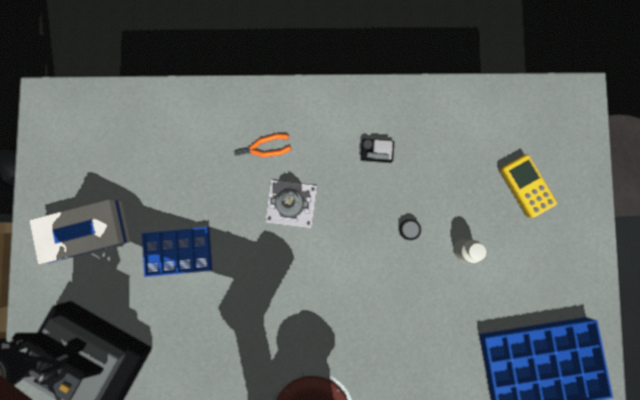

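View pics/s0.png

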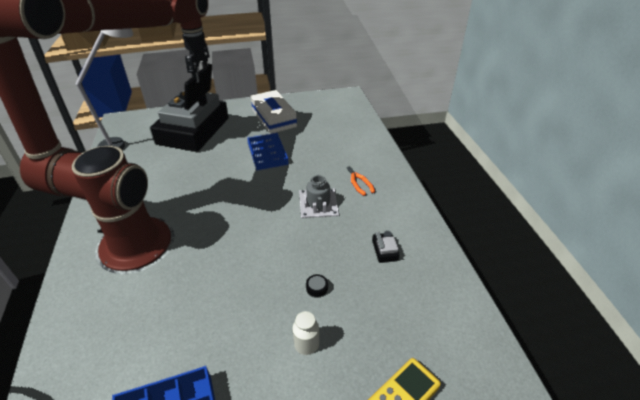

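The top view shows the lid near (410,228) and the pot mouth near (290,200). The side view shows the lid near (317,285) and the pot mouth near (319,181). I'll enlarge both views.

```bash
python3 - <<'E'
from h import *
a=cv2.imread('pics/t0.png');b=cv2.imread('pics/s0.png')
def c(im,u,v,w=50,h=36,s=8): return cv2.resize(im[v-h//2:v+h//2,u-w//2:u+w//2],None,fx=s,fy=s,interpolation=cv2.INTER_CUBIC)
m=np.vstack([np.hstack([c(a,290,198),c(a,410,228)]),np.hstack([c(b,319,190),c(b,317,285)])]); cv2.imwrite('pics/crop.png',m)
print(atz('t0',290,198,.102),atz('t0',410,228,.025),atz('s0',319,180,.102),atz('s0',317,281,.025))
E
```

```text
[0.5826175  0.05196179 0.102     ] [ 0.50469543 -0.27035992  0.025     ] [0.57874378 0.04957521 0.102     ] [ 0.50495201 -0.26891552  0.025     ]
```

View pics/crop.png

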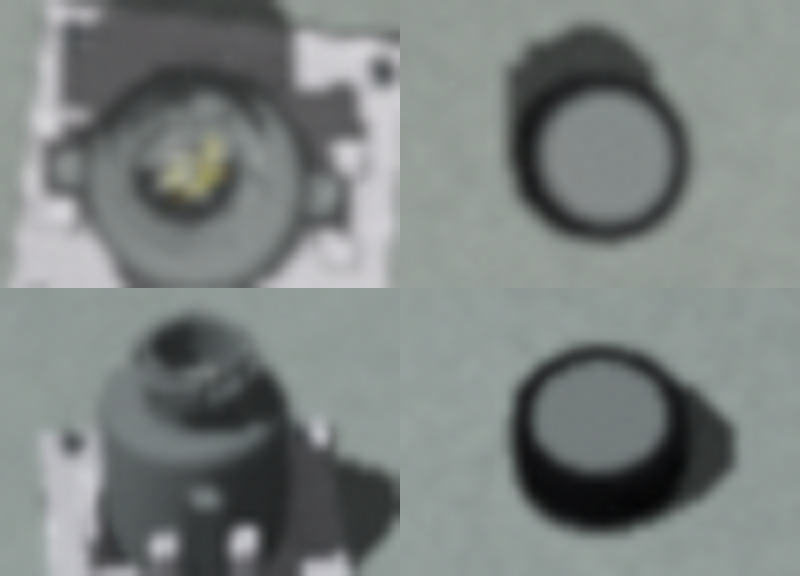

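```bash
python3 - <<'E'
from h import *
for f,u,v,z in(('t0',410.2,229.2,.025),('s0',316.9,281.7,.025),('t0',288,201.1,.102),('s0',318.2,179.3,.102)): print(f,atz(f,u,v,z))
E
```

```text
t0 [ 0.50142245 -0.27083572  0.025     ]
s0 [ 0.50422743 -0.27107632  0.025     ]
t0 [0.57463312 0.05709893 0.102     ]
s0 [0.57702874 0.05347479 0.102     ]
```

>>> move_arm:
  rows:
    - [-2.4,-2.8,0,0,0,0,1]
    - [-2.4,-2.8,0,0,0,0,1]
    - [-2.4,-2.8,0,0,0,0,1]
    - [-2.4,-2.8,0,0,0,0,1]
    - [-2.4,-2.8,0,0,0,0,1]
    - [-2.4,-2.8,0,0,0,0,1]
    - [-2.4,-2.8,0,0,0,0,1]
    - [-2.4,-2.8,0,0,0,0,1]
    - [-2.4,-2.8,0,0,0,0,1]
    - [-2.4,-2.8,0,0,0,0,1]
    - [-2.4,-2.8,0,0,0,0,1]
    - [-2.4,-2.8,0,0,0,0,1]
    - [-2.4,-2.8,0,0,0,0,1]
    - [-2.4,-2.8,0,0,0,0,1]
    - [-2.4,-2.8,0,0,0,0,1]
    - [-2.4,-2.8,0,0,0,0,1]
    - [-2.4,-2.8,0,0,0,0,1]
    - [-2.4,-2.8,0,0,0,0,1]
    - [-2.4,-2.8,0,0,0,0,1]
    - [-2.4,-2.8,0,0,0,0,1]

```text
time: 1.77
tool_pos: [0.4684, -0.1251, 0.2499]
tool_rot: [-0.0, 0.195, 0.981, 0.0]
contact_force: [0.6, -0.4, 0.3]
gripper_width: 0.998
grasp_force: 0.0
```

>>> move_arm:
  rows:
    - [-2.4,-2.8,0,0,0,0,1]
    - [-2.4,-2.8,0,0,0,0,1]
    - [-2.4,-2.8,0,0,0,0,1]
    - [-1.8,-3.7,0,0,0,0,1]
    - [0,0,0.2,0,0,6,1]
    - [0,0,0.2,0,0,6,1]
    - [0,0,0.2,0,0,6,1]
    - [0,0,0.2,0,0,6,1]
    - [0,0,0.2,0,0,6,1]
    - [0,0,0.2,0,0,6,1]
    - [0,0,0.2,0,0,6,1]
    - [0,0,0.2,0,0,6,1]
    - [0,0,0.2,0,0,6,1]
    - [0,0,0.2,0,0,6,1]
    - [0,0,0.2,0,0,6,1]
    - [0,0,0.2,0,0,6,1]
    - [0,0,0.2,0,0,6,1]
    - [0,0,0.2,0,0,6,1]
    - [0,0,0.2,0,0,6,1]
    - [0,0,0,0,0,0,1]

```text
time: 3.43
tool_pos: [0.5049, -0.2691, 0.2191]
tool_rot: [-0.001, 0.832, 0.555, -0.0]
contact_force: [-0.0, -0.1, 0.2]
gripper_width: 1.0
grasp_force: 0.0
```

```bash
python3 - <<'E'
from h import *
grab('wrist','w0');s=manip.state();print(s['tool_pos'],s['tool_rot'],s['joint_pos'],s['contact_force'])
E
```

```text
[ 0.50501608 -0.26916743  0.21946787] [-7.12477101e-04  8.30627848e-01  5.56827433e-01 -2.83443835e-04] [-6.19700822e-01 -5.04442837e-02  1.76805296e+00 -2.80505737e-05
  1.42551731e+00 -2.30023625e-01] [-0.26217712 -0.57281372 -0.7573154 ]
```

View pics/w0.png

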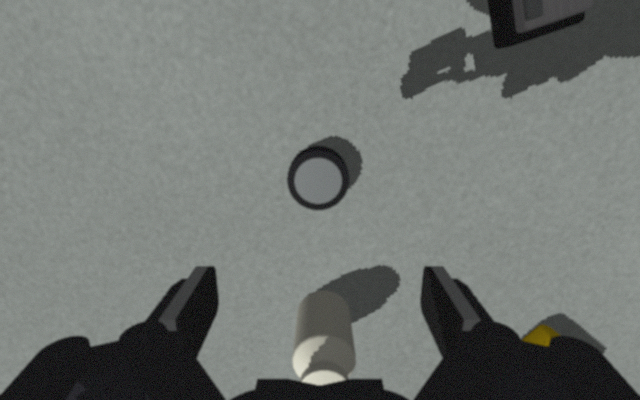

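The wrist view shows the lid's grey disc centred near (319,181), midway between the jaws.

```bash
cat >> h.py <<'E'
def disc(f,u,v,r,thr):
    im=cv2.imread(f'pics/{f}.png',0).astype(float); 
    m=(im[v-r:v+r,u-r:u+r]>thr).astype(np.uint8); n,l,s,c=cv2.connectedComponentsWithStats(m,connectivity=4); k=l[r,r]; return c[k]+[u-r,v-r],s[k][4],(s[k][2],s[k][3])
E
python3 - <<'E'
from h import *
im=cv2.imread('pics/w0.png',0);print(im[181,284:356:2])
for th in(70,85,100):
  c,a,wh=disc('w0',319,181,26,th);print(c,a,wh,atz('w0',c[0],c[1],.025))
E
```

```text
[137 116  59  39  40  93 126 126 126 125 126 125 123 122 122 122 125 122
 119 120 120 119 120 122 117 120 120 121 113  63  41  38  44  60  63  70]
[317.57939189 180.43862613] 1776 (np.int32(48), np.int32(47)) [ 0.50203348 -0.27297854  0.025     ]
[317.56884481 180.35822637] 1714 (np.int32(48), np.int32(46)) [ 0.50205408 -0.27290336  0.025     ]
[317.57309582 180.42506143] 1628 (np.int32(46), np.int32(44)) [ 0.50203307 -0.27296425  0.025     ]
```

>>> move_arm:
  rows:
    - [-0.37,-0.12,1.5,0,0,0,1]
    - [0,0,2,0,0,0,1]
    - [0,0,2,0,0,0,1]
    - [0,0,2,0,0,0,1]
    - [0,0,2,0,0,0,1]
    - [0,0,2,0,0,0,1]
    - [0,0,2,0,0,0,1]
    - [0,0,2,0,0,0,1]
    - [0,0,1.5,0,0,0,1]
    - [0,0,1,0,0,0,1]
    - [0,0,0.8,0,0,0,1]
    - [0,0,0.4,0,0,0,1]
    - [0,0,0.4,0,0,0,1]
    - [0,0,0,0,0,0,1]
    - [0,0,0,0,0,0,1]
    - [0,0,0,0,0,0,1]

```text
time: 4.82
tool_pos: [0.5035, -0.2728, 0.0253]
tool_rot: [0.001, 0.831, 0.556, 0.0]
contact_force: [0.6, 0.5, -0.2]
gripper_width: 1.002
grasp_force: 0.0
```

>>> move_arm:
  rows:
    - [0,0,0,0,0,0,0]
    - [0,0,0,0,0,0,-1]
    - [0,0,0,0,0,0,-1]
    - [0,0,0,0,0,0,-1]
    - [0,0,0,0,0,0,-1]
    - [0,0,0,0,0,0,-1]
    - [0,0,0,0,0,0,-1]
    - [0,0,0,0,0,0,-1]
    - [0,0,0,0,0,0,-1]
    - [0,0,0,0,0,0,-1]

```text
time: 5.65
tool_pos: [0.5037, -0.273, 0.0255]
tool_rot: [0.001, 0.831, 0.556, 0.0]
contact_force: [0.7, 0.3, 6.7]
gripper_width: 0.654
grasp_force: 64.1
```

```bash
python3 - <<'E'
from h import *
grab('wrist','w1');grab('side','s1');s=manip.state();print(s['tool_pos'],s['tool_rot'],s['contact_force'],s['grasp_force'],s['gripper_width'])
E
```

```text
[ 0.50371375 -0.27295725  0.02551502] [9.30969141e-04 8.31195543e-01 5.55979303e-01 3.42807072e-04] [-0.04698299  0.08574201  5.31692891] 64.09665506333113 0.659472460418406
```

View pics/w1.png

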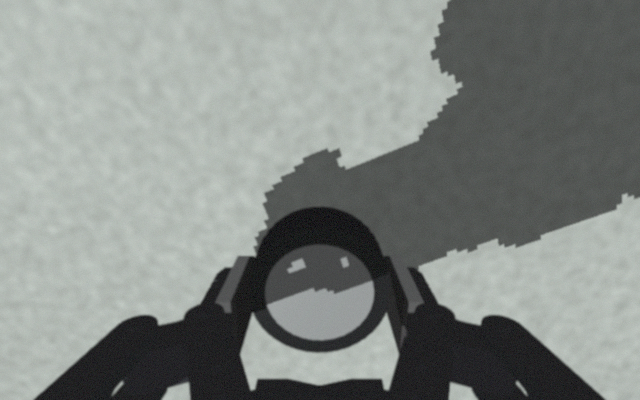

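The lid sits squarely between the pads, with its disc spanning columns 265–375 and rows 245–341.

```bash
python3 - <<'E'
from h import *
# fit disc centre by matching projected circle extremes
from scipy.optimize import least_squares
a=np.linspace(0,2*np.pi,72)
def ext(p):
    P=np.array([proj('w1',[p[0]+p[2]*np.cos(t),p[1]+p[2]*np.sin(t),.025]) for t in a]);return np.r_[P.min(0),P.max(0)]
r=least_squares(lambda p:ext(p)-np.array([265,245,375,341]),[.503,-.273,.024],x_scale=.01);print(r.x,r.fun)
X=r.x;th=2*np.arctan2(.556,.8312);s=manip.state()['tool_pos'];d=r.x[:2]-s[:2];print(d@[np.cos(th),np.sin(th)],d@[np.sin(th),-np.cos(th)])
E
```

```text
[ 0.50398011 -0.2747129   0.02222354] [-0.03834884  0.04208571  0.03831886 -0.04601875]
-0.001521014945601594 0.000916398954013487
```

>>> move_arm:
  rows:
    - [0,0,-0.5,0,0,0,-1]
    - [0,0,-1,0,0,0,-1]
    - [0,0,-1.5,0,0,0,-1]
    - [0,0,-1.5,0,0,0,-1]
    - [0,0,-1.5,0,0,0,-1]
    - [0,0,-1.5,0,0,0,-1]
    - [0,0,-1.5,0,0,0,-1]
    - [0,0,-2,0,0,0,-1]
    - [0,0,-2,0,0,0,-1]
    - [0,0,-2,0,0,0,-1]
    - [0,0,-2,0,0,0,-1]
    - [0,0,-1.5,0,0,0,-1]
    - [0,0,-1,0,0,0,-1]
    - [0,0,0,0,0,0,-1]

```text
time: 6.92
tool_pos: [0.5038, -0.273, 0.2224]
tool_rot: [0.002, 0.831, 0.556, 0.001]
contact_force: [0.9, -0.4, 0.7]
gripper_width: 0.654
grasp_force: 63.7
```

>>> move_arm:
  rows:
    - [1.5,-0.3,-0.4,0,0,0,-1]
    - [2.5,-0.5,-0.4,0,0,0,-1]
    - [3,-0.6,-0.4,0,0,0,-1]
    - [3,-0.6,-0.4,0,0,0,-1]
    - [3,-0.6,-0.4,0,0,0,-1]
    - [3,-0.6,-0.4,0,0,0,-1]
    - [3,-0.6,-0.4,0,0,0,-1]
    - [3,-0.6,-0.4,0,0,0,-1]
    - [3,-0.6,-0.4,0,0,0,-1]
    - [2,-0.6,-0.4,0,0,0,-1]
    - [1.1,-0.4,0,0,0,0,-1]
    - [0,0,0,0,0,0,-1]
    - [0,0,0,0,0,0,-1]
    - [0,0,0,0,0,0,-1]

```text
time: 8.08
tool_pos: [0.5542, 0.0095, 0.2583]
tool_rot: [-0.0, 0.831, 0.556, -0.001]
contact_force: [-0.0, -0.6, -0.6]
gripper_width: 0.653
grasp_force: 63.7
```

```bash
python3 - <<'E'
from h import *
g=grab('wrist','w2');s=manip.state();print(s['tool_pos'],s['tool_rot'],s['joint_pos'],s['contact_force'],s['ft_torque'])
p=proj('w2',[.576,.0555,.102]);print(p)
u,v=int(p[0]),int(p[1]);u0,v0=max(u-80,0),max(v-60,0);print(u0,v0)
cv2.imwrite('pics/w2c.png',cv2.resize(g['img'][v0:v0+150,u0:u0+200],None,fx=4,fy=4,interpolation=cv2.INTER_CUBIC))
E
```

```text
[0.55432744 0.00919963 0.25849628] [-2.57610754e-04  8.31619986e-01  5.55344690e-01 -6.38723775e-04] [-1.17438582e-01 -1.19788662e-01  1.76761164e+00 -4.38275243e-04
  1.49507596e+00  2.75836090e-01] [ 0.75593515 -0.26120079 -0.30798945] [-0.01062772 -0.00781889  0.01041164]
[321.90302955 123.53896126]
241 63
```

View pics/w2c.png

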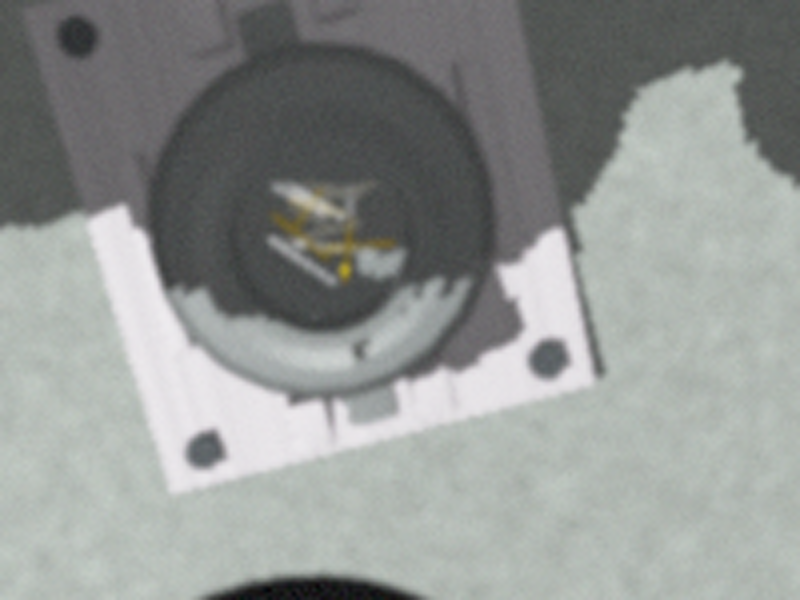

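The tub outline spans crop columns 152–492 and rows 42–392. The mouth spans columns about 233–413, with its lower edge at row 328. I'll fit circles and check them on a contrast-enhanced overlay.

```bash
python3 - <<'E'
from h import *
from scipy.optimize import least_squares
a=np.linspace(0,2*np.pi,72)
def P(x,y,r,z): return np.array([proj('w2',[x+r*np.cos(t),y+r*np.sin(t),z]) for t in a])
def ext(p):
    q=P(p[0],p[1],p[2],.076);return np.r_[q.min(0),q.max(0)]
m=np.array([152,42,492,392])/4-.4+np.array([241,63,241,63])
r=least_squares(lambda p:ext(p)-m,[.576,.0555,.038],x_scale=.01);print(r.x,r.fun,'cam',ray('w2',320,200)[0])
im=cv2.imread('pics/w2.png')[63:213,241:441]
g=cv2.cvtColor(im,cv2.COLOR_BGR2GRAY); g=cv2.createCLAHE(6,(3,3)).apply(cv2.resize(cv2.GaussianBlur(g,(3,3),0),None,fx=4,fy=4,interpolation=cv2.INTER_CUBIC))
o=cv2.cvtColor(g,cv2.COLOR_GRAY2BGR)
for rr,z,c in((.038,.076,(0,0,255)),(.021,.102,(0,255,0)),(.0255,.098,(255,0,255))):
    q=((P(r.x[0],r.x[1],rr,z)-[241,63]+.4)*4).astype(int);cv2.polylines(o,[q],True,c,1)
cv2.imwrite('pics/w2o.png',o)
E
```

```text
[0.57606996 0.05707385 0.03606667] [-0.06691514  0.06256567  0.06681144 -0.06785655] cam [0.58509825 0.08240949 0.38121737]
```

View pics/w2o.png

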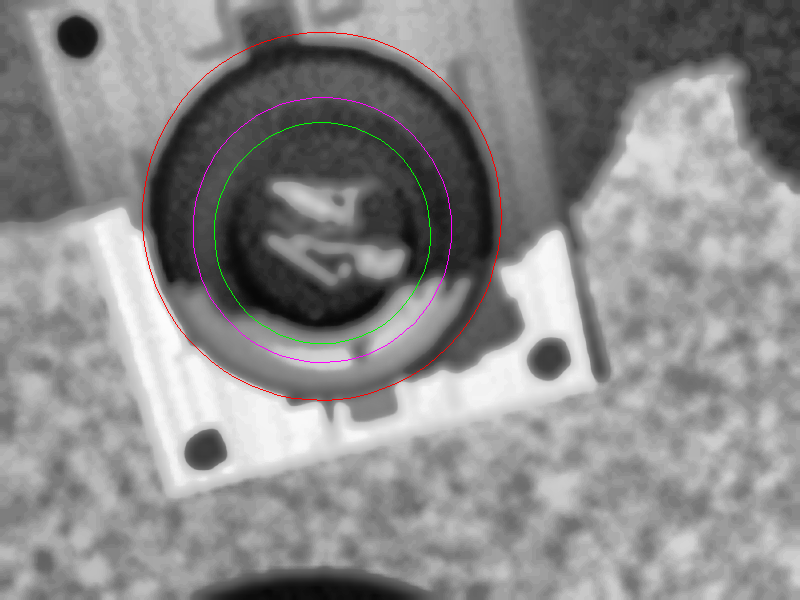

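The fitted circles agree with the tub and mouth, with the rim centre near (0.576, 0.057). I'll go above it and then feel the way down.

>>> move_arm:
  rows:
    - [1,0.1,0,0,0,0,-1]
    - [1.5,0.06,0,0,0,0,-1]
    - [1.5,0,0.5,0,0,0,-1]
    - [1.2,0,1,0,0,0,-1]
    - [0,0,1.5,0,0,0,-1]
    - [0,0,1.5,0,0,0,-1]
    - [0,0,1.5,0,0,0,-1]
    - [0,0,1.5,0,0,0,-1]
    - [0,0,1.5,0,0,0,-1]
    - [0,0,1.5,0,0,0,-1]
    - [0,0,1,0,0,0,-1]
    - [0,0,0.6,0,0,0,-1]
    - [0,0,0.2,0,0,0,-1]
    - [0,0,0,0,0,0,-1]
    - [0,0,0,0,0,0,-1]
    - [0,0,0,0,0,0,-1]

```text
time: 9.47
tool_pos: [0.5768, 0.0577, 0.1375]
tool_rot: [0.001, 0.831, 0.556, 0.001]
contact_force: [0.7, -0.2, -0.4]
gripper_width: 0.656
grasp_force: 63.7
```

```bash
python3 - <<'E'
from h import *
g=grab('side','s2');h=grab('wrist','w3');s=manip.state();print(s['tool_pos'],s['tool_rot'],s['contact_force'],s['ft_torque'])
def c(im,u,v,w=50,h=36,s=8): return cv2.resize(im[v-h//2:v+h//2,u-w//2:u+w//2],None,fx=s,fy=s,interpolation=cv2.INTER_CUBIC)
p=proj('s2',[.576,.056,.105]).astype(int);print(p)
a=c(g['img'],p[0],p[1],60,50);b=cv2.resize(h['img'][190:400],(480,157*1));cv2.imwrite('pics/s2c.png',cv2.convertScaleAbs(a,alpha=1.8,beta=10))
E
```

```text
[0.57669469 0.05766514 0.13738414] [5.40900555e-04 8.31226077e-01 5.55933778e-01 7.41819706e-04] [-0.86981291  0.09664602 -0.81167881] [-0.0105614   0.00358633  0.01282136]
[317 178]
```

View pics/s2c.png

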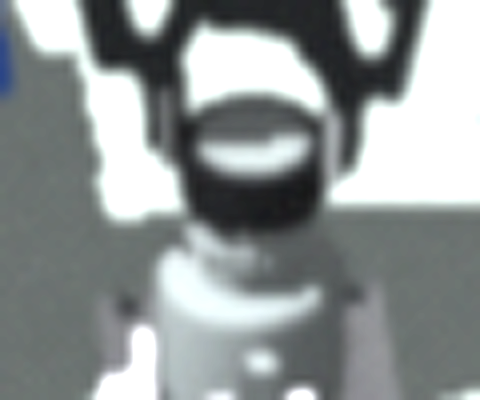

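The lid (columns 185–322) is centred over the tub (160–343) to within about 0.6 mm along x.

>>> move_arm:
  rows:
    - [-0.09,-0.04,0.3,0,0,0,-1]
    - [0,0,0.3,0,0,0,-1]
    - [0,0,0.2,0,0,0,-1]
    - [0,0,0.2,0,0,0,-1]
    - [0,0,0.1,0,0,0,-1]
    - [0,0,0.1,0,0,0,-1]
    - [0,0,0.1,0,0,0,-1]
    - [0,0,0,0,0,0,-1]
    - [0,0,0,0,0,0,-1]

```text
time: 10.32
tool_pos: [0.5754, 0.057, 0.1233]
tool_rot: [-0.0, 0.831, 0.556, -0.0]
contact_force: [0.2, -0.3, -0.6]
gripper_width: 0.657
grasp_force: 63.7
```

>>> move_arm:
  rows:
    - [0,0,0.1,0,0,0,-1]
    - [0,0,0.1,0,0,0,-1]
    - [0,0,0.1,0,0,0,-1]
    - [0,0,0,0,0,0,-1]

```text
time: 10.65
tool_pos: [0.5752, 0.057, 0.12]
tool_rot: [-0.0, 0.831, 0.556, -0.0]
contact_force: [0.2, -0.8, 0.2]
gripper_width: 0.657
grasp_force: 63.7
```

>>> move_arm:
  rows:
    - [0,0,0.05,0,0,0,-1]
    - [0,0,0.05,0,0,0,-1]
    - [0,0,0.05,0,0,0,-1]
    - [0,0,0.05,0,0,0,-1]
    - [0,0,0,0,0,0,-1]
    - [0,0,0,0,0,0,-1]

```text
time: 11.15
tool_pos: [0.5753, 0.057, 0.1182]
tool_rot: [-0.0, 0.831, 0.556, -0.0]
contact_force: [0.1, 1.0, -1.3]
gripper_width: 0.654
grasp_force: 63.7
```

>>> move_arm:
  rows:
    - [0,0,0.05,0,0,0,-1]
    - [0,0,0.05,0,0,0,-1]
    - [0,0,0.05,0,0,0,-1]
    - [0,0,0,0,0,0,-1]
    - [0,0,0,0,0,0,-1]

```text
time: 11.57
tool_pos: [0.5753, 0.057, 0.1167]
tool_rot: [-0.0, 0.831, 0.556, -0.0]
contact_force: [0.4, 0.0, -1.0]
gripper_width: 0.656
grasp_force: 63.7
```

>>> move_arm:
  rows:
    - [0,0,0.05,0,0,0,-1]
    - [0,0,0.05,0,0,0,-1]
    - [0,0,0.05,0,0,0,-1]
    - [0,0,0,0,0,0,-1]
    - [0,0,0,0,0,0,-1]

```text
time: 11.98
tool_pos: [0.5754, 0.057, 0.1156]
tool_rot: [0.0, 0.831, 0.556, 0.0]
contact_force: [-0.9, 0.4, 1.2]
gripper_width: 0.658
grasp_force: 63.9
```

>>> move_arm:
  rows:
    - [0,0,0.05,0,0,0,-1]
    - [0,0,0.05,0,0,0,-1]
    - [0,0,0,0,0,0,-1]
    - [0,0,0,0,0,0,-1]

```text
time: 12.32
tool_pos: [0.5755, 0.057, 0.1155]
tool_rot: [0.0, 0.831, 0.556, -0.0]
contact_force: [-3.2, 0.0, 6.6]
gripper_width: 0.657
grasp_force: 64.5
```

>>> move_arm:
  rows:
    - [-0.01,-0.03,0,0,0,-2.5,-1]
    - [0,0,0,0,0,-2.5,-1]
    - [0,0,0,0,0,-2.5,-1]
    - [0,0,0,0,0,-2.5,-1]

```text
time: 12.65
tool_pos: [0.5759, 0.0573, 0.1159]
tool_rot: [0.0, 0.779, 0.627, 0.001]
contact_force: [-2.1, 1.6, 7.1]
gripper_width: 0.657
grasp_force: 64.4
```

>>> move_arm:
  rows:
    - [0,0,0,0,0,-2.5,-1]
    - [0,0,0,0,0,-2.5,-1]
    - [0,0,0,0,0,-2.5,-1]
    - [0,0,0,0,0,-2.5,-1]

```text
time: 12.98
tool_pos: [0.5761, 0.0575, 0.1165]
tool_rot: [0.0, 0.722, 0.692, 0.001]
contact_force: [-2.4, 3.1, 8.7]
gripper_width: 0.658
grasp_force: 64.6
```

>>> move_arm:
  rows:
    - [0,0,-0.02,0,0,-2.5,-1]
    - [0,0,-0.02,0,0,-2.5,-1]
    - [0,0,-0.02,0,0,-2.5,-1]
    - [0,0,-0.02,0,0,-2.5,-1]

```text
time: 13.32
tool_pos: [0.5759, 0.0576, 0.1171]
tool_rot: [0.0, 0.658, 0.753, 0.001]
contact_force: [-1.8, 2.4, 8.4]
gripper_width: 0.655
grasp_force: 64.6
```

>>> move_arm:
  rows:
    - [0,0,-0.02,0,0,-2.5,-1]
    - [0,0,-0.02,0,0,-2.5,-1]
    - [0,0,-0.02,0,0,-2.5,-1]
    - [0,0,-0.02,0,0,-2.5,-1]

```text
time: 13.65
tool_pos: [0.5757, 0.0575, 0.1178]
tool_rot: [0.0, 0.59, 0.807, 0.001]
contact_force: [-3.7, 1.5, 8.2]
gripper_width: 0.656
grasp_force: 64.6
```

>>> move_arm:
  rows:
    - [0,0,-0.01,0,0,-2.5,-1]
    - [0,0,-0.01,0,0,-2.5,-1]
    - [0,0,-0.01,0,0,-2.5,-1]

```text
time: 13.9
tool_pos: [0.5757, 0.0575, 0.1182]
tool_rot: [0.0, 0.536, 0.844, 0.001]
contact_force: [-2.9, 2.6, 8.7]
gripper_width: 0.654
grasp_force: 64.7
```

>>> move_arm:
  rows:
    - [0,0,-0.01,0,0,-2,-1]
    - [0,0,-0.01,0,0,-2,-1]

```text
time: 14.07
tool_pos: [0.5758, 0.0575, 0.1184]
tool_rot: [0.0, 0.507, 0.862, 0.001]
contact_force: [-3.7, 1.1, 8.8]
gripper_width: 0.659
grasp_force: 64.7
```

>>> move_arm:
  rows:
    - [0,0,-0.01,0,0,-2,-1]
    - [0,0,-0.01,0,0,-2,-1]

```text
time: 14.23
tool_pos: [0.5758, 0.0576, 0.1182]
tool_rot: [0.0, 0.476, 0.879, 0.001]
contact_force: [-2.4, 2.7, 4.8]
gripper_width: 0.655
grasp_force: 64.3
```

>>> move_arm:
  rows:
    - [0,0,0,0,0,-2,-1]
    - [0,0,0,0,0,-1,-1]

```text
time: 14.4
tool_pos: [0.5756, 0.0576, 0.1178]
tool_rot: [0.0, 0.453, 0.891, 0.001]
contact_force: [-0.6, 0.8, 0.7]
gripper_width: 0.655
grasp_force: 63.8
```

>>> move_arm:
  rows:
    - [0,0,0,0,0,-1.5,-1]
    - [0,0,0,0,0,0,-1]
    - [0,0,0,0,0,0,-1]

```text
time: 14.65
tool_pos: [0.5749, 0.057, 0.1162]
tool_rot: [-0.0, 0.442, 0.897, -0.0]
contact_force: [-0.1, -0.5, -0.7]
gripper_width: 0.656
grasp_force: 63.8
```

The drop was felt: the vertical force fell from 8.8 N to 0. I'll lower the lid to seat below the starts.

>>> move_arm:
  rows:
    - [0,0,0.05,0,0,0,-1]
    - [0,0,0.05,0,0,0,-1]
    - [0,0,0.05,0,0,0,-1]
    - [0,0,0.05,0,0,0,-1]
    - [0,0,0,0,0,0,-1]

```text
time: 15.07
tool_pos: [0.5749, 0.057, 0.1143]
tool_rot: [-0.0, 0.442, 0.897, -0.0]
contact_force: [0.2, 0.4, -0.3]
gripper_width: 0.656
grasp_force: 63.8
```

>>> move_arm:
  rows:
    - [0,0,0.05,0,0,0,-1]
    - [0,0,0.05,0,0,0,-1]
    - [0,0,0.05,0,0,0,-1]
    - [0,0,0,0,0,0,-1]
    - [0,0,0,0,0,0,-1]

```text
time: 15.48
tool_pos: [0.5751, 0.057, 0.1133]
tool_rot: [0.0, 0.442, 0.897, 0.0]
contact_force: [-1.5, 0.4, 1.2]
gripper_width: 0.653
grasp_force: 63.9
```

>>> move_arm:
  rows:
    - [0,0,0.02,0,0,4,-1]
    - [0,0,0.02,0,0,4,-1]
    - [0,0,0.02,0,0,4,-1]
    - [0,0,0.02,0,0,4,-1]

```text
time: 15.82
tool_pos: [0.5752, 0.057, 0.1123]
tool_rot: [0.0, 0.564, 0.826, 0.0]
contact_force: [0.4, -0.2, -0.2]
gripper_width: 0.652
grasp_force: 63.7
```

```bash
cat >> h.py <<'E'
def st():
    s=manip.state();q=s['tool_rot'];print(s['tool_pos'].round(4),'yaw',np.degrees(2*np.arctan2(q[2],q[1])).round(1),'F',s['contact_force'].round(1),'T',s['ft_torque'].round(3),s['joint_pos'][5].round(2))
E
python3 -c "from h import *;st()"
```

```text
[0.5752 0.057  0.1123] yaw 111.4 F [ 0.4 -0.2 -0.2] T [-0.042  0.003  0.012] -0.4
```

>>> move_arm:
  rows:
    - [0,0,0.02,0,0,4,-1]
    - [0,0,0.02,0,0,4,-1]
    - [0,0,0.02,0,0,4,-1]
    - [0,0,0.02,0,0,4,-1]

```text
time: 16.15
tool_pos: [0.575, 0.057, 0.1113]
tool_rot: [-0.0, 0.673, 0.739, -0.0]
contact_force: [-0.4, 0.2, -0.9]
gripper_width: 0.656
grasp_force: 63.7
```

```bash
python3 -c "from h import *;st()"
```

```text
[0.575  0.057  0.1113] yaw 95.4 F [-0.4  0.2 -0.9] T [-0.01   0.007  0.041] -0.12
```

>>> move_arm:
  rows:
    - [0,0,0.03,0,0,4,-1]
    - [0,0,0.03,0,0,4,-1]
    - [0,0,0.03,0,0,4,-1]
    - [0,0,0.03,0,0,4,-1]

```text
time: 16.48
tool_pos: [0.575, 0.057, 0.1101]
tool_rot: [-0.0, 0.77, 0.638, -0.0]
contact_force: [0.4, -1.1, -0.6]
gripper_width: 0.655
grasp_force: 63.7
```

```bash
python3 -c "from h import *;st()"
```

```text
[0.575  0.057  0.1101] yaw 79.4 F [ 0.4 -1.1 -0.6] T [ 0.018 -0.005 -0.034] 0.16
```

>>> move_arm:
  rows:
    - [0,0,0.025,0,0,4,-1]
    - [0,0,0.025,0,0,4,-1]
    - [0,0,0.025,0,0,4,-1]
    - [0,0,0.025,0,0,4,-1]

```text
time: 16.82
tool_pos: [0.5752, 0.057, 0.1094]
tool_rot: [0.0, 0.851, 0.525, 0.0]
contact_force: [0.3, -0.4, 0.5]
gripper_width: 0.656
grasp_force: 63.8
```

```bash
python3 -c "from h import *;st()"
```

```text
[0.5752 0.057  0.1094] yaw 63.4 F [ 0.3 -0.4  0.5] T [0.027 0.077 0.044] 0.44
```

>>> move_arm:
  rows:
    - [0,0,0.025,0,0,4,-1]
    - [0,0,0.025,0,0,4,-1]
    - [0,0,0.025,0,0,4,-1]

```text
time: 17.07
tool_pos: [0.5754, 0.057, 0.1091]
tool_rot: [0.0, 0.901, 0.433, 0.0]
contact_force: [0.1, 0.4, 3.5]
gripper_width: 0.657
grasp_force: 64.0
```

```bash
python3 -c "from h import *;st()"
```

```text
[0.5754 0.057  0.1091] yaw 51.4 F [0.1 0.4 3.5] T [0.016 0.071 0.003] 0.64
```

>>> move_arm:
  rows:
    - [0,0,0,0,0,4,-1]
    - [0,0,0,0,0,4,-1]
    - [0,0,0,0,0,4,-1]
    - [0,0,0,0,0,0,-1]

```text
time: 17.4
tool_pos: [0.5756, 0.057, 0.1093]
tool_rot: [0.0, 0.941, 0.338, 0.001]
contact_force: [-0.7, -0.2, 2.6]
gripper_width: 0.656
grasp_force: 64.0
```

```bash
python3 -c "from h import *;st()"
```

```text
[0.5756 0.057  0.1093] yaw 39.5 F [-0.7 -0.2  2.6] T [ 0.031 -0.039  0.052] 0.85
```

>>> move_arm:
  rows:
    - [0,0,0,0,0,2,-1]
    - [0,0,0,0,0,2,-1]
    - [0,0,0,0,0,2,-1]
    - [0,0,0,0,0,0,-1]

```text
time: 17.73
tool_pos: [0.5756, 0.057, 0.109]
tool_rot: [0.0, 0.957, 0.289, 0.001]
contact_force: [1.3, 0.3, 1.2]
gripper_width: 0.659
grasp_force: 63.9
```

```bash
python3 -c "from h import *;st()"
```

```text
[0.5756 0.057  0.109 ] yaw 33.6 F [1.3 0.3 1.2] T [-0.001 -0.145 -0.043] 0.95
```

>>> move_arm:
  rows:
    - [0,0,0.013,0,0,2,-1]
    - [0,0,0.013,0,0,2,-1]
    - [0,0,0.013,0,0,2,-1]
    - [0,0,0.013,0,0,2,-1]
    - [0,0,0,0,0,0,-1]

```text
time: 18.15
tool_pos: [0.5757, 0.057, 0.1085]
tool_rot: [0.0, 0.975, 0.222, 0.001]
contact_force: [1.0, -0.7, 1.7]
gripper_width: 0.657
grasp_force: 63.9
```

```bash
python3 -c "from h import *;st()"
```

```text
[0.5757 0.057  0.1085] yaw 25.6 F [ 1.  -0.7  1.7] T [-0.031 -0.195 -0.029] 1.09
```

>>> move_arm:
  rows:
    - [0,0,0.013,0,0,2,-1]
    - [0,0,0.013,0,0,2,-1]
    - [0,0,0.013,0,0,2,-1]
    - [0,0,0,0,0,0,-1]
    - [0,0,0,0,0,0,-1]

```text
time: 18.57
tool_pos: [0.5757, 0.0569, 0.1082]
tool_rot: [0.0, 0.985, 0.171, 0.001]
contact_force: [1.7, -0.1, 2.0]
gripper_width: 0.657
grasp_force: 64.0
```

```bash
python3 -c "from h import *;st()"
```

```text
[0.5757 0.0569 0.1082] yaw 19.7 F [ 1.7 -0.1  2. ] T [-0.072 -0.361  0.064] 1.2
```

>>> move_arm:
  rows:
    - [0,0,0,0,0,0,-0.2]
    - [0,0,0,0,0,0,0.4]
    - [0,0,0,0,0,0,0.7]
    - [0,0,0,0,0,0,1]
    - [0,0,0,0,0,0,1]
    - [0,0,0,0,0,0,1]
    - [0,0,0,0,0,0,1]
    - [0,0,0,0,0,0,1]
    - [0,0,0,0,0,0,1]

```text
time: 19.32
tool_pos: [0.575, 0.057, 0.1076]
tool_rot: [-0.0, 0.985, 0.17, -0.0]
contact_force: [0.6, -0.2, -0.1]
gripper_width: 0.999
grasp_force: 0.0
```

>>> move_arm:
  rows:
    - [0,0,-0.3,0,0,0,1]
    - [0,0,-0.6,0,0,0,1]
    - [0,0,-1,0,0,0,1]
    - [0,0,-1.5,0,0,0,1]
    - [0,0,-2,0,0,0,1]
    - [0,0,-2,0,0,0,1]
    - [0,0,-2,0,0,0,1]
    - [0,0,-2,0,0,0,1]
    - [0,0,-1,0,0,0,1]
    - [0,0,0,0,0,0,1]
    - [0,0,0,0,0,0,1]

```text
time: 20.23
tool_pos: [0.5753, 0.057, 0.2324]
tool_rot: [0.0, 0.985, 0.17, 0.001]
contact_force: [1.3, 0.0, -0.7]
gripper_width: 0.998
grasp_force: 0.0
```

```bash
python3 - <<'E'
from h import *
g=grab('side','s3');w=grab('wrist','w4');st()
a=cv2.convertScaleAbs(cv2.resize(g['img'][155:215,287:347],(400,400),interpolation=cv2.INTER_CUBIC),alpha=1.6);b=cv2.resize(w['img'][:,120:520],(400,400))
cv2.imwrite('pics/fin.png',np.hstack([a,b]))
E
```

```text
[0.5743 0.057  0.2301] yaw 19.6 F [ 0.   0.7 -0. ] T [ 0.04  -0.038 -0.007] 1.2
```

View pics/fin.png

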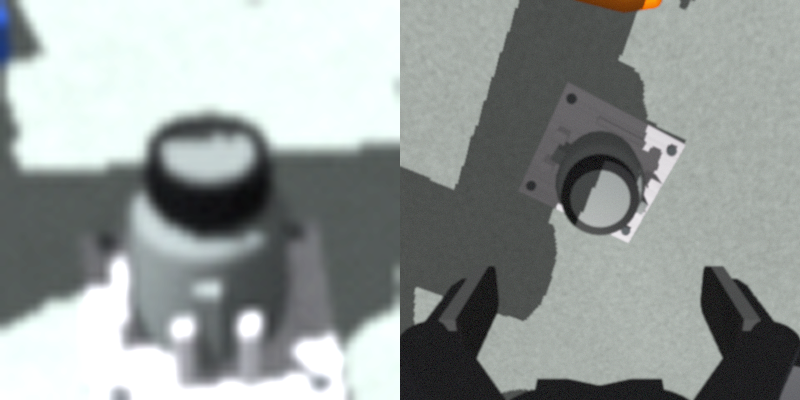

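The picture shows the lid sitting square and low on the pot (side crop near (208,175)), with the gripper clear of it. I'm handing the job in.

```bash
python3 -c "
from plant import manip;print(manip.job_done())"
```

```text
the job is handed in; nothing more can be done
None
```

The lid is screwed home on the pot, about 1.6 rad past the felt thread-start drop (within the 1.5–1.7 snug range), then released and handed in at about 20 s; the hand-in gave no verdict.

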